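Weigh the spice jar, then hold its base up to the code reader

ROBOT

A 6-joint arm with a two-finger parallel gripper is mounted at the origin on a cart in front of the work surface, level with it; the furniture and walls round the work are solid. World frame = base frame: x ahead of the robot, y to its left, z up, the work surface at z = 0. Lengths are in mm, angles in degrees, forces in N, time in s.
With the tool pointing down it reaches from about 350 to 800 mm from the base axis. Payload 7.3 kg.
Tool frame: the origin (TCP) lies at the very end of the fingers, on their centre line; the grasp point (between the pads) lies 19 mm behind it; z points along the fingers, y is the line along which they close (so a half turn about z gives the same grasp; the last joint's range is limited). The gripper opens to 85 mm and grips with 20 to 120 N. Pads are 22 mm wide; open, the fingers measure 114 mm over their backs; the gripper's body (76 mm by 85 mm) begins 54 mm behind the grasp point. The pads swing forward as they close: fully open they stand 13 mm farther back than shut.
Start: joints at [-72.651, 19.595, 87.324, -0, 73.075, -8.365], TCP at [227.813, -473.017, 231.322] pointing down, gripper open.
Joint ranges: [-145.02, 145.02], [-44.19, 115.74], [2.07, 154.8], [-57.11, 237.11], [16.16, 152.29], [-177.93, 177.93]. Speed limits (degrees/s): [147.25, 147.25, 180, 180, 180, 180].

INTERFACE

Orientations are given as [roll, pitch, yaw] about the fixed x, y, z axes, in that order (R = Rz(yaw) Ry(pitch) Rx(roll)).
In Python, from workcell import get_obs, get_image, bot gives the robot as it stands.
- The arm moves only by the shell command python3 -m handwheel 'ROWS' [OPENING] [FORCE]. ROWS is JSON, a list that holds one entry, the list of rows, each a list of 6 numbers: the shift along the tool's x, y, z in cm, then the turn, a rotation vector about the tool's x, y, z in degrees. A call has exactly 10 rows; each row shifts and turns the commanded pose from where the row before left it, along the tool's axes as they then stand; what a row does not reach is not made up. A row lasts 1/12 s, in which the tool goes at most 41.7 mm and 7.16 degrees, less where a joint would pass 70% of its speed; a pose out of reach is approached as far as the arm can. A call is refused whole if a number of a shift passes 4.17 or a number of a turn 7.16, either way. A call with a gripper value outside its range is refused whole. OPENING is the closure in counts, from 0 (fully open) to 255 (shut), set as the call begins (- or left out, the last holds). The fingers move at their own pace and stop on an object; FORCE is the grip in N (left out, the last holds). Time passes only in rows, so rows that do not move let the fingers close, or fill a call up. It gives the time, the measured TCP pose, the force, the opening and the grip force at its end, in the units of the state.
- get_obs(): the state, without advancing time (a new reading comes with each control period).
- get_image(name): name is "scene" or "side" or "wrist"; returns a dict with "color" (384x512x3 uint8, red, green, blue), "depth" (384x512 float32, mm along the optical axis (not along the pixel's ray), 0 where there is no reading), "fx", "fy", "cx", "cy" (pixels), "k1" (the pictures are not rectified: a ray, as slopes to the right and down, at radius r is drawn at 1 + k1 r^2 times it, then the intrinsics apply), "R" (3x3) and "t" (3): a world point X has camera coordinates R X + t; the wrist camera has in their place "tool_from_camera" (4x4, takes a point from camera to tool coordinates, whose origin is the TCP and whose axes are the flange's). Camera axes: x right, y down, z forward; pixel columns grow to the right and rows downward; lengths in mm; the calibration is good to about 2 mm. A picture is of the moment at which its call begins: read the wrist's pose just before it.
- bot.finish_job(): hands the job in; it is judged then, once.
The state is a dict: "time": time; "q": joint angles; "joint_vel": joint speeds; "effort": joint torques, N m; "position": TCP position; "tool_rot": TCP orientation; "contact_force": force on the tool from outside, world axes, zero at the start; "ft_torque": the same for the moment, N m; "gripper_width": finger opening in mm; "finger_force": force on a finger pad.
Only numpy, scipy, OpenCV 4.12 (cv2) and the standard library are available. Lean on these libraries where they do the work, as an engineer would, in place of code of your own. Each camera call takes 0.05 s, during which the arm holds its last target. There are 200 camera calls.

TASK

Stocktaking: stand the spice jar with the black cap upright in the middle of the round scale pan, gently enough that the pan never reaches the bottom of its travel, and let go of it until the pan has come to rest and the weight can be read. Then take the jar off and show the code on its underside to the code reader: hold the jar, cap end away, with its base squarely facing the tilted lens, centred on the lens axis and about 10 cm in front of the glass, and finish while still holding it there quite still. Do not touch the reader, and leave the cork bottle, the salt shaker and the bowl where they stand.

Things in the scene. Friction and masses are not known exactly. Their poses are not given: they have to be found in the camera images.
- spice_jar: The loose spice jar: upright straight round glass jar, 41 mm in diameter and 105 mm tall, with a flat black cap of the same diameter on its top 21 mm; about 0.2 kg. Origin at the centre of its base (underside); its z axis runs from the base to the cap. It is the only jar with a black cap; it stands in a row of three with the cork bottle and the shaker, in any order.
- pan_centre (a point): Centre of the upper face of the scale's round flat steel pan (130 mm in diameter, 4 mm thick), 76 mm above the worktop when unloaded; z up. Sits over the scale's white square housing, 130 mm wide and 45 mm high, which is fixed and carries a small dial.
- pan (a joint): How far the sprung pan is pressed down, in m: 0 unloaded, 0.02 at its bottom stop. Spring about 300 N/m, well damped; the jar alone presses it down 4 to 9 mm.
- code_reader: The fixed code reader as a whole: a dark steel base plate 110 x 100 x 10 mm with a yoke of two side plates, 78 mm apart over their outsides (94 mm over the clamp knobs), up to 78 mm high. Origin at the centre of the plate's underside; x points to its rear.
- reader_head: The reader's fixed camera head, an aluminium box 52 x 58 x 40 mm with a white light ring and a black lens barrel 36 mm in diameter. Origin at the centre of the lens glass, 100 mm above the worktop over the middle of the base plate; its z axis is the lens axis, pointing out of the glass, 30 degrees off vertical and leaning to the reader's front.
- cork_bottle: Bystander: small glass bottle with a cork, 44 mm wide, 95 mm tall. Origin at the centre of its base.
- shaker: Bystander: glass salt shaker with a domed metal top, 44 mm wide, 90 mm tall. Origin at the centre of its base.
- bowl: Bystander: small white bowl, 105 mm wide, 51 mm tall. Origin at the centre of its base.
There are look-alikes about, which are no part of the job. Leave any red or yellow look-alike of the spice_jar alone.

How it is judged (in metres and radians):
On the way:
1. the jar stands upright, let go, within 18 mm of the middle of the pan, and the pan has come to rest under it (horizontal distance between spice_jar and pan_centre below 0.018 m and angle between spice_jar's own z axis and vertical below 0.1 rad and z of spice_jar in the frame of pan_centre below 0.005 m and contact force between spice_jar and the fingers below 0.1 N and value of joint pan above 0.002 m and velocity of joint pan between -0.004 and 0.004 m/s and linear speed of spice_jar below 0.01 m/s), for 0.4 s.
At the end, for the whole second after the job is handed in: The jar is held still by the fingers alone, cap away from the lens; its base centre is 80 to 120 mm in front of the lens glass and within 15 mm of the lens axis in both cross directions, the jar's axis within 0.17 rad of the lens axis; the scale pan is empty and back up (z of spice_jar in the frame of reader_head between 0.08 and 0.12 m and x of spice_jar in the frame of reader_head between -0.015 and 0.015 m and y of spice_jar in the frame of reader_head between -0.015 and 0.015 m and angle between the z axis of spice_jar and the z axis of reader_head, either way round below 0.17 rad and angle between spice_jar's own z axis and vertical below 1 rad and contact force between spice_jar and the fingers above 1 N and linear speed of spice_jar below 0.02 m/s and angular speed of spice_jar below 0.1 rad/s and value of joint pan below 0.0015 m and contact force between spice_jar and code_reader below 0.1 N); the arm keeps its last pose, push and grip.
It fails at once if the scale pan is pressed or knocked down to its bottom stop (beyond 18.5 mm) (value of joint pan above 0.0185 m).
It fails at once if the code reader is touched (contact force between code_reader and anything else above 1 N).
It fails at once if the cork bottle is moved more than 30 mm or tipped over (distance of cork_bottle from where it was at the start of the episode above 0.03 m or angle between cork_bottle's own z axis and vertical above 0.5 rad).
It fails at once if the salt shaker is moved more than 30 mm or tipped over (distance of shaker from where it was at the start of the episode above 0.03 m or angle between shaker's own z axis and vertical above 0.5 rad).
It fails at once if the bowl is moved more than 30 mm or tipped over (distance of bowl from where it was at the start of the episode above 0.03 m or angle between bowl's own z axis and vertical above 0.5 rad).
It also fails if it takes over 53 s, if anything falls off the work surface, if the arm or the gripper's body presses on something with over 40 N, if the wrist force passes 120 N, or if a joint passes its speed limit or range.

## Working session

There is one attempt and no reset: what is moved stays moved. The work goes in short steps, Python scripts to look and compute and a shell command to move; the robot and the scene stay as the last step left them, time stands still between calls to the robot, and variables do not carry over. Pictures are saved under pics/ and viewed, at most 10 in all, crops included, and the job is handed in when it is done.

```bash
ls; mkdir -p pics; cat > h.py <<'E'
import numpy as np, cv2
from scipy.spatial.transform import Rotation as Ro
from workcell import get_obs, get_image, bot
def T_tool(o):
    T=np.eye(4);T[:3,:3]=Ro.from_euler('xyz',o['tool_rot'],degrees=True).as_matrix();T[:3,3]=o['position'];return T
def grab(name):
    o=get_obs();im=get_image(name)
    if name=='wrist': im['W']=T_tool(o)@np.array(im['tool_from_camera'])
    else:
        W=np.eye(4);R=np.array(im['R']);W[:3,:3]=R.T;W[:3,3]=-R.T@np.array(im['t']);im['W']=W
    return im
def slopes(im,uv):
    uv=np.atleast_2d(np.asarray(uv,float));d=(uv-[im['cx'],im['cy']])/[im['fx'],im['fy']]
    s=d.copy()
    for _ in range(20): s=d/(1+im['k1']*(s**2).sum(1,keepdims=True))
    return s
def cloud(im):
    v,u=np.mgrid[:384,:512];s=slopes(im,np.c_[u.ravel(),v.ravel()]);z=im['depth'].ravel()
    P=np.c_[s*z[:,None],z]@im['W'][:3,:3].T+im['W'][:3,3];P[z<=0]=np.nan
    return P.reshape(384,512,3)
def onplane(im,uv,z):
    s=slopes(im,uv);d=np.c_[s,np.ones(len(s))]@im['W'][:3,:3].T;c=im['W'][:3,3]
    return c+d*((z-c[2])/d[:,2])[:,None]
def save(im,n,crop=None,f=1):
    a=im['color'][...,::-1]
    if crop: u0,v0,u1,v1=crop;a=a[v0:v1,u0:u1]
    cv2.imwrite('pics/'+n,cv2.resize(a,None,fx=f,fy=f,interpolation=cv2.INTER_CUBIC))
E
python3 - <<'E'
from h import *
import pickle
o=get_obs();print({k:np.round(v,2) for k,v in o.items()})
for n in('scene','side'):
    im=grab(n);save(im,n+'.png',f=1.5);pickle.dump(im,open(n+'.pkl','wb'));print(n,im['W'].round(2).tolist(),im['fx'],im['k1'])
E
```

```text
pics
{'time': np.float64(0.0), 'q': array([-72.65,  19.64,  87.38,  -0.  ,  73.08,  -8.37]), 'joint_vel': array([ 0.04,  0.05, -0.04,  0.09,  0.07, -0.06]), 'effort': array([ 0.000e+00, -4.337e+01, -2.460e+01,  0.000e+00,  1.000e-02,
        0.000e+00]), 'position': array([ 227.69, -472.62,  230.61]), 'tool_rot': array([-1.7991e+02, -1.0000e-02,  2.5710e+01]), 'contact_force': array([ 0.57, -0.43,  0.16]), 'ft_torque': array([-0.02,  0.02,  0.05]), 'finger_force': np.float64(0.0), 'gripper_width': np.float64(85.51)}
scene [[-0.82, -0.33, 0.47, -77.38], [-0.57, 0.48, -0.66, 798.55], [-0.01, -0.81, -0.58, 802.51], [0.0, 0.0, 0.0, 1.0]] 492.5832162255855 0.007479925987867092
side [[-0.99, -0.06, 0.12, 380.52], [-0.13, 0.54, -0.83, 744.65], [-0.01, -0.84, -0.55, 562.71], [0.0, 0.0, 0.0, 1.0]] 359.8058409454992 -0.047112215292465384
```

View pics/scene.png

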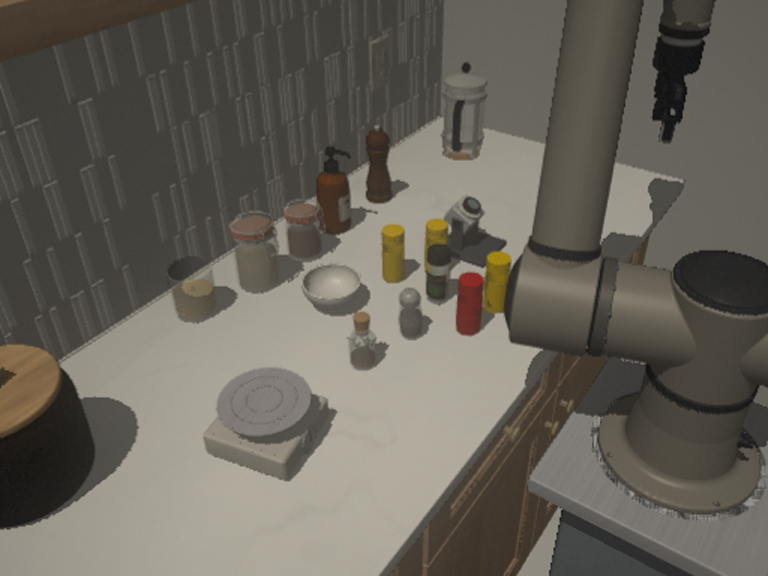

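View pics/side.png

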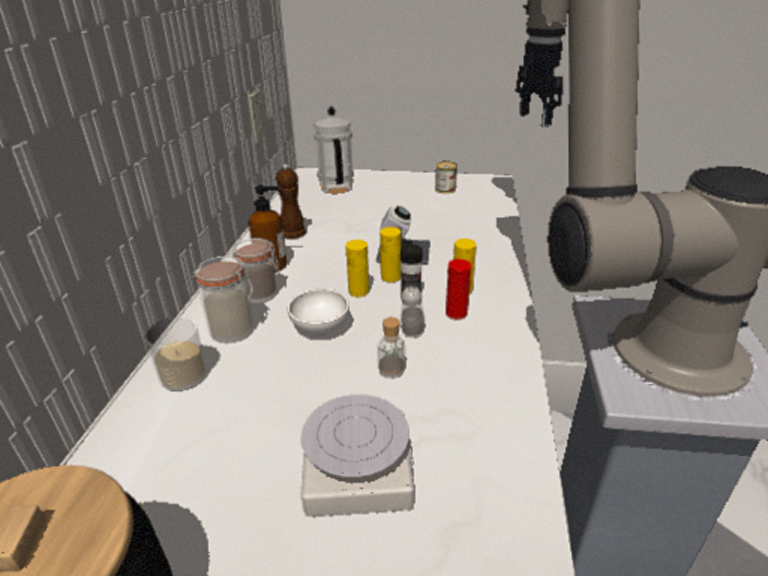

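Scene picture (1.5x pixels): the black-capped jar is at (438,270), in a row with the shaker (410,315) and the cork bottle (362,340). Possible confusions are the yellow jars at (393,253), (436,240) and (497,282), and the red one at (469,303). The pan is at (265,400), the bowl at (331,287) and the reader at (468,225). I choose (438,270).

```bash
python3 - <<'E'
from h import *
import pickle
ims={n:pickle.load(open(n+'.pkl','rb')) for n in('scene','side')}
for n,box in(('scene',dict(jar=(283,162,303,176),pan=(145,246,208,292),reader=(295,128,340,176))),('side',dict(jar=(266,161,283,175),pan=(201,263,274,318),reader=(252,134,290,180)))):
    im=ims[n];P=cloud(im)
    for k,(a,b,c,d) in box.items():
        Q=P[b:d,a:c].reshape(-1,3);Q=Q[~np.isnan(Q[:,0])]
        print(n,k,np.median(Q,0).round(1),Q.min(0).round(),Q.max(0).round())
        if k=='pan':
            q=Q[(Q[:,2]>66)&(Q[:,2]<86)];print(' pan mid',((np.percentile(q,1,0)+np.percentile(q,99,0))/2).round(1),np.median(q,0).round(1))
        if k=='jar':
            q=Q[(Q[:,2]>99)&(Q[:,2]<112)];print(' cap top',len(q),q.mean(0).round(1),q.min(0).round(),q.max(0).round())
# top view map from both clouds, heights
M=np.zeros((600,800,3),np.uint8)+60
for n in ims:
    P=cloud(ims[n]);C=ims[n]['color'][...,::-1]
    ok=(~np.isnan(P[...,0]))&(P[...,2]>8)&(P[...,2]<200)
    for p,c in zip(P[ok],C[ok]):
        r=int(900-p[0]);u=int(500-p[1])  # 1mm/px; x up, y left
        if 0<=r<600 and 0<=u<800: cv2.circle(M,(u,r),1,c.tolist(),-1)
for i in range(0,800,100): cv2.putText(M,str(500-i),(i,595),0,.4,(255,255,255));cv2.line(M,(i,0),(i,600),(90,90,90),1)
for i in range(0,600,100): cv2.putText(M,str(900-i),(0,i+10),0,.4,(255,255,255));cv2.line(M,(0,i),(800,i),(90,90,90),1)
cv2.imwrite('pics/top.png',M)
im=ims['scene'];a=cv2.resize(im['color'][115:245,215:350,::-1],None,fx=3,fy=3,interpolation=cv2.INTER_CUBIC)
b=cv2.resize(ims['side']['color'][115:245,215:330,::-1],None,fx=3,fy=3,interpolation=cv2.INTER_CUBIC)
cv2.imwrite('pics/crop1.png',np.hstack([a,b]))
E
```

```text
scene jar [ 465.9 -108.1   97.3] [ 440. -267.   -3.] [531. -86. 108.]
 cap top 130 [ 459.3 -104.9  104.2] [ 440. -129.   99.] [481. -87. 108.]
scene pan [486.1 304.3  75.2] [418. 161.  -5.] [653. 372.  80.]
 pan mid [485.5 306.1  75.5] [483.3 309.1  75.7]
scene reader [ 498.8 -293.5    9.1] [ 347. -533.   -6.] [657. -94. 109.]
side jar [ 461.6 -107.6   96.8] [ 440. -328.    6.] [499. -88. 106.]
 cap top 106 [ 459.7 -105.8  103.9] [ 441. -130.   99.] [479. -88. 106.]
side pan [484.3 307.5  75.6] [417. 151.  -4.] [596. 369.  79.]
 pan mid [486.  304.6  75.9] [485.5 310.4  76. ]
side reader [ 488.6 -269.6   33.2] [ 423. -579.   -4.] [590. -88. 107.]
```

View pics/top.png

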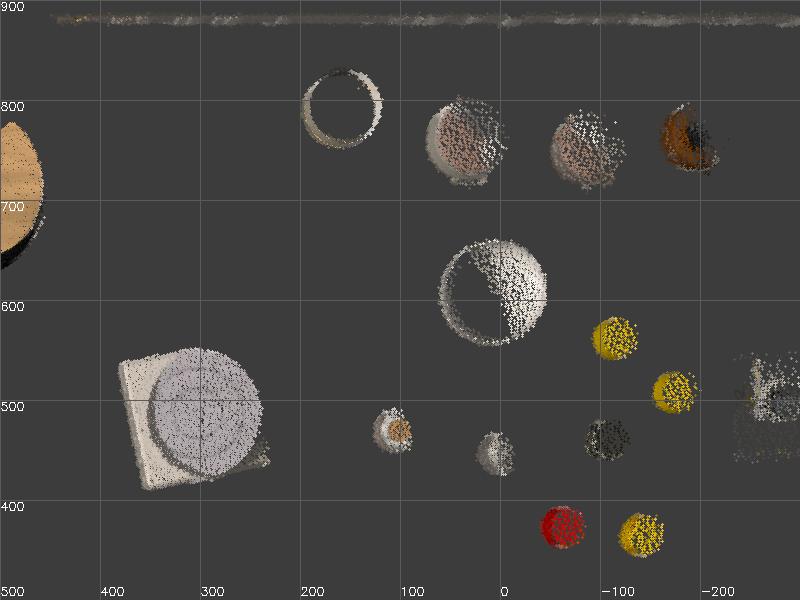

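View pics/crop1.png

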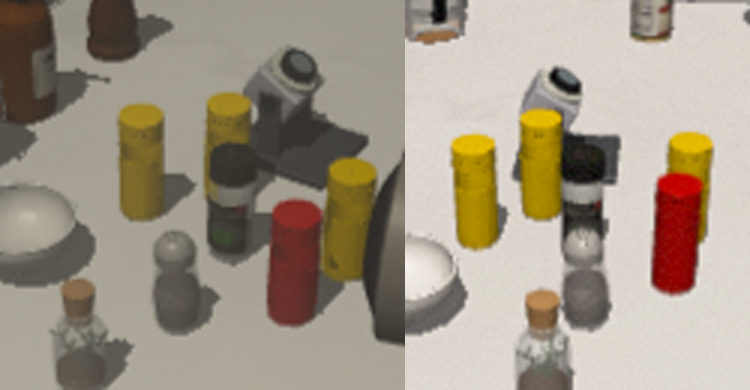

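The crop confirms it: black cap over clear and dark label at (232,200) is the jar. The red and yellow jars are the look-alikes, and the reader behind it leans towards the camera. Next I fit the pan and the jar, and look at the reader with the wrist camera.

```bash
python3 - <<'E'
from h import *
import pickle
ims={n:pickle.load(open(n+'.pkl','rb')) for n in('scene','side')}
from scipy.optimize import least_squares
for n in ims:
    P=cloud(ims[n]).reshape(-1,3);C=ims[n]['color'].reshape(-1,3)
    for nm,c,r,lo,hi,R in(('pan',(488,297),90,70,82,65),('jar',(459.5,-105.5),30,99,110,20.5)):
        q=P[(np.hypot(P[:,0]-c[0],P[:,1]-c[1])<r)&(P[:,2]>lo)&(P[:,2]<hi)][:,:2].astype(np.float32)
        print(n,nm,len(q),np.percentile(q,[0,100],0).round().tolist(),[np.round(x,1) for x in cv2.minEnclosingCircle(q)])
    Q=P[(P[:,0]>400)&(P[:,0]<620)&(P[:,1]<-215)&(P[:,1]>-420)&(P[:,2]>60)&(P[:,2]<150)]
    print(n,'head',len(Q),Q.min(0).round(),Q.max(0).round(),Q.mean(0).round())
    Q=P[(P[:,0]>400)&(P[:,0]<620)&(P[:,1]<-215)&(P[:,1]>-420)&(P[:,2]>6)&(P[:,2]<14)]
    print(n,'plate',cv2.minAreaRect(Q[:,:2].astype(np.float32)))
w=grab('wrist');print(np.array(w['tool_from_camera']).round(2).tolist(),w['fx'],w['k1']);save(w,'w0.png')
P=cloud(w);pickle.dump(w,open('w0.pkl','wb'))
print(onplane(w,[(0,0),(511,0),(511,383),(0,383)],0).round())
E
```

```text
scene pan 2254 [[421.0, 241.0], [551.0, 369.0]] [array([487.6, 304.7]), np.float64(66.9)]
scene jar 130 [[440.0, -129.0], [481.0, -87.0]] [array([ 460.7, -107.8]), np.float64(21.7)]
scene head 395 [ 478. -314.   60.] [ 541. -240.  109.] [ 503. -267.   85.]
scene plate ((493.73638916015625, -284.00054931640625), (108.47078704833984, 105.3038330078125), 0.2662141025066376)
side pan 3108 [[422.0, 238.0], [551.0, 369.0]] [array([486.8, 303.1]), np.float64(65.6)]
side jar 106 [[441.0, -130.0], [479.0, -88.0]] [array([ 459.5, -108.8]), np.float64(21.0)]
side head 258 [ 479. -310.   60.] [ 541. -248.  107.] [ 505. -269.   87.]
side plate ((493.3482666015625, -284.03106689453125), (109.67730712890625, 100.77912139892578), 1.5743972063064575)
[[0.0, -0.95, -0.32, 82.56], [1.0, 0.0, 0.0, -0.96], [-0.0, -0.32, 0.95, -142.65], [0.0, 0.0, 0.0, 1.0]] 288.5602707881578 -0.047062119800572025
[[  273.  -112.     0.]
 [  534.  -655.     0.]
 [   55. -1091.     0.]
 [ -371.  -213.    -0.]]
```

```bash
python3 -m handwheel '[[[0,0,-1.7,0,0,6.43],[0,0,-1.7,0,0,6.43],[0,0,-1.7,0,0,6.43],[0,0,-1.7,0,0,6.43],[1.5,-1.5,0,0,0,0],[2.5,-2.3,0,0,0,0],[2.5,-2.3,0,0,0,0],[2.5,-2.3,0,0,0,0],[2.5,-2.3,0,0,0,0],[2.5,-2.3,0,0,0,0]]]' 0 && python3 -m handwheel '[[[2.5,-2.3,0,0,0,0],[2.5,-2.3,0,0,0,0],[1.2,-1.3,0,0,0,0],[0,0,0,0,0,0],[0,0,0,0,0,0],[0,0,0,0,0,0],[0,0,0,0,0,0],[0,0,0,0,0,0],[0,0,0,0,0,0],[0,0,0,0,0,0]]]'
python3 - <<'E'
from h import *
import pickle
w=grab('wrist');save(w,'w1.png',f=1.5);pickle.dump(w,open('w1.pkl','wb'));print(get_obs()['q'].round(1))
P=cloud(w).reshape(-1,3)
Q=P[(abs(P[:,0]-493)<90)&(abs(P[:,1]+284)<90)]
for lo,hi in((6,14),(88,93),(93,97),(97,101),(101,105),(105,112)):
    q=Q[(Q[:,2]>lo)&(Q[:,2]<hi)]
    if len(q):print(lo,len(q),q.mean(0).round(1),q.min(0).round(),q.max(0).round(),cv2.minAreaRect(q[:,:2].astype(np.float32)))
E
```

```text
time: 0.98
position: [368.6, -341.7, 299.1]
tool_rot: [-180.0, 0.0, -0.0]
contact_force: [0.2, 0.0, 0.3]
gripper_width: 85.4
finger_force: 0.0
time: 1.82
position: [429.4, -284.6, 299.3]
tool_rot: [180.0, -0.0, -0.1]
contact_force: [0.3, 0.8, -0.4]
gripper_width: 85.3
finger_force: 0.0
[-42.   16.   81.7  -0.   82.3  48. ]
6 2525 [ 478.3 -284.3    9.9] [ 439. -336.    6.] [ 550. -194.   14.] ((493.1238708496094, -264.2938232421875), (110.09335327148438, 139.5906524658203), 1.782575249671936)
88 358 [ 510.2 -279.    90.8] [ 480. -313.   88.] [ 531. -194.   93.] ((505.69012451171875, -253.4205780029297), (118.7589340209961, 50.800132751464844), 89.76287078857422)
93 498 [ 510.3 -282.    95.2] [ 483. -313.   93.] [ 528. -194.   97.] ((504.4176025390625, -253.56333923339844), (45.19688034057617, 119.31256103515625), 1.4950361251831055)
97 535 [ 508.4 -280.9   98.8] [ 487. -310.   97.] [ 526. -194.  101.] ((504.68389892578125, -252.878173828125), (39.00682830810547, 115.9339370727539), 2.4176440238952637)
101 395 [ 507.  -278.3  102.8] [ 495. -301.  101.] [ 522. -194.  105.] ((508.2294921875, -247.65896606445312), (107.30519104003906, 27.13760757446289), 89.92276763916016)
105 131 [ 506.9 -275.8  106.2] [ 501. -296.  105.] [ 515. -194.  109.] ((507.99664306640625, -245.23553466796875), (102.50407409667969, 12.920082092285156), 89.68922424316406)
```

View pics/w1.png

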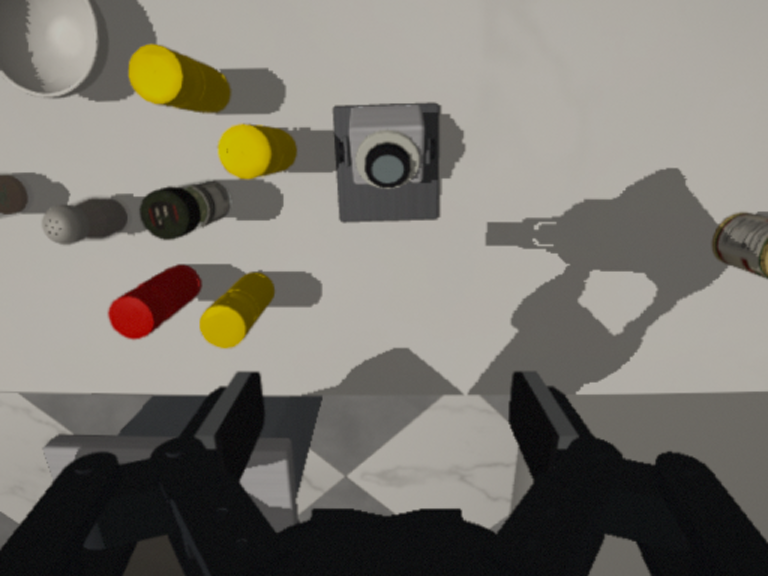

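Wrist picture (1.5x): the reader is seen from above with plate corners at (334,104), (440,103), (440,219) and (341,222), and the lens glass centre at (387,168). The jar's cap top is at (168,213). The lens leans downward in the picture, which is −x.

```bash
python3 - <<'E'
from h import *
import pickle
w=pickle.load(open('w1.pkl','rb'));P=cloud(w)
c=onplane(w,np.array([(334,104),(440,103),(440,219),(341,222)])/1.5,10);print(c.round(1),c.mean(0).round(1))
print('lens',onplane(w,[(387/1.5,168/1.5)],100).round(1),P[112,258].round(1),'cap',onplane(w,[(168/1.5,213/1.5)],105).round(1))
q=P.reshape(-1,3)
m=q[(abs(q[:,0]-493)<70)&(abs(q[:,1]+284)<70)&(q[:,2]>5)&(q[:,2]<15)]
print('plate',cv2.minAreaRect(m[:,:2].astype(np.float32)))
# lens-glass plane
v,u=np.mgrid[104:120,250:266];k=(u-258)**2+(v-112)**2<8**2
g=P[104:120,250:266][k];g=g[~np.isnan(g[:,0])];n=np.linalg.svd(g-g.mean(0))[2][2];print('glass',g.mean(0).round(1),(n*np.sign(n[2])).round(3))
# light ring (bright)
C=w['color'].astype(int)
v,u=np.mgrid[0:384,0:512];k=((u-258)**2+(v-108)**2<25**2)&(C.min(2)>185)&(P[...,2]>60)
g=P[k];n=np.linalg.svd(g-g.mean(0))[2][2];print('ring',len(g),g.mean(0).round(1),(n*np.sign(n[2])).round(3))
# cap circle
k=((u-114)**2+(v-142)**2<35**2)&(P[...,2]>99)&(P[...,2]<112);print('cap',k.sum(),cv2.minEnclosingCircle(P[k][:,:2].astype(np.float32)),np.median(P[k],0))
E
```

```text
[[ 548.1 -235.2   10. ]
 [ 548.9 -333.7   10. ]
 [ 440.7 -337.4   10. ]
 [ 437.7 -238.3   10. ]] [ 493.8 -286.1   10. ]
lens [[ 494.6 -284.2  100. ]] [ 494.6 -284.2  101.2] cap [[ 461.8 -112.1  105. ]]
plate ((493.6667175292969, -284.05792236328125), (110.58561706542969, 99.61936950683594), 2.0320863723754883)
glass [ 494.5 -284.2  100.4] [-0.496  0.014  0.868]
ring 0 [nan nan nan] [0. 0. 1.]
cap 918 ((460.78204345703125, -108.33229064941406), 20.26290512084961) [ 461.60321275 -110.14664556  105.20341335]<stdin>:15: RuntimeWarning: Mean of empty slice.
  ret = um.true_divide(
```

The lens glass is at (494.4,−284.1,100) with normal about (−.5,0,.87), and the plate matches 110×100 at yaw ~2°. The jar is at (460.7,−108.5). Now I go for the grasp.

```bash
python3 -m handwheel '[[[0.3,-1.6,0,0,0,0],[0.4,-2.3,0,0,0,0],[0.4,-2.3,0,0,0,0],[0.4,-2.3,0,0,0,0],[0.4,-2.3,0,0,0,0],[0.4,-2.3,0,0,0,0],[0.4,-2.3,0,0,0,0],[0.3,-1.6,0,0,0,0],[0.13,-0.6,0,0,0,0],[0,0,0.5,0,0,0]]]' 0 && python3 -m handwheel '[[[0,0,1.5,0,0,0],[0,0,3,0,0,0],[0,0,3,0,0,0],[0,0,3,0,0,0],[0,0,2,0,0,0],[0,0,1,0,0,0],[0,0,0,0,0,0],[0,0,0,0,0,0],[0,0,0,0,0,0],[0,0,0,0,0,0]]]'
python3 - <<'E'
from h import *
o=get_obs();w=grab('wrist');P=cloud(w);C=w['color'].astype(int)
q=P[(P[...,2]>101)&(P[...,2]<109)&(abs(P[...,0]-460)<26)&(abs(P[...,1]+108)<26)]
print(o['position'].round(1),o['tool_rot'].round(2),len(q),q.min(0).round(1),q.max(0).round(1),cv2.minEnclosingCircle(q[:,:2].astype(np.float32)))
save(w,'w2.png')
E
```

```text
time: 2.7
position: [461.7, -107.4, 295.1]
tool_rot: [180.0, -0.1, 0.1]
contact_force: [-0.0, 0.1, 0.3]
gripper_width: 85.3
finger_force: 0.0
time: 3.53
position: [461.8, -108.7, 160.3]
tool_rot: [179.9, -0.1, -0.0]
contact_force: [-0.4, -0.5, 1.1]
gripper_width: 85.3
finger_force: 0.0
[ 461.8 -108.7  160.3] [ 1.7994e+02 -1.2000e-01 -3.0000e-02] 2169 [ 440.6 -128.1  101. ] [481.1 -89.2 107.4] ((460.72998046875, -107.97319030761719), 20.661479949951172)
```

View pics/w2.png

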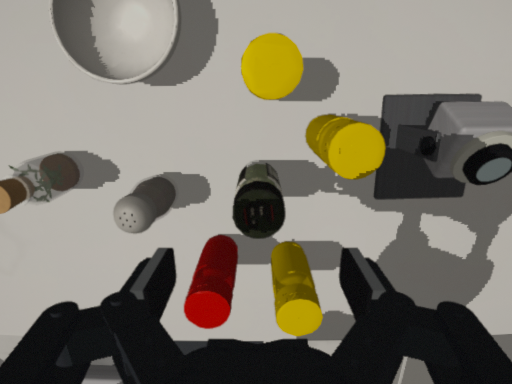

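The jar's black cap is at (258,210), centred between the fingers, and both fingertips have clear space below. The jar fit is (460.7,−108.0). I descend and close.

```bash
python3 -m handwheel '[[[-0.1,0,1,0,0,0],[0,0,2,0,0,0],[0,0,2.5,0,0,0],[0,0,2.5,0,0,0],[0,0,1.5,0,0,0],[0,0,1,0,0,0],[0,0,0,0,0,0],[0,0,0,0,0,0],[0,0,0,0,0,0],[0,0,0,0,0,0]]]' 0 && python3 -m handwheel '[[[0,0,0,0,0,0],[0,0,0,0,0,0],[0,0,0,0,0,0],[0,0,0,0,0,0],[0,0,0,0,0,0],[0,0,0,0,0,0],[0,0,0,0,0,0],[0,0,0,0,0,0],[0,0,0,0,0,0],[0,0,0,0,0,0]]]' 255 50
```

```text
time: 4.42
position: [461.0, -108.4, 55.4]
tool_rot: [179.9, -0.1, -0.0]
contact_force: [-0.2, -0.1, -0.2]
gripper_width: 85.6
finger_force: 0.0
time: 5.25
position: [460.4, -108.3, 54.7]
tool_rot: [180.0, -0.0, -0.0]
contact_force: [-0.5, -0.5, 5.4]
gripper_width: 40.1
finger_force: 49.7
```

```bash
python3 -m handwheel '[[[0,0,-0.5,0,0,0],[0,0,-1.2,0,0,0],[0,0,-2,0,0,0],[0,0,-2,0,0,0],[0,0,-2,0,0,0],[0,0,-2,0,0,0],[0,0,-2,0,0,0],[0,0,-1.3,0,0,0],[0,-0.8,0,0,0,0],[0.1,-1.6,0,0,0,0]]]' && python3 -m handwheel '[[[0.2,-2.6,0,0,0,0],[0.2,-2.6,0,0,0,0],[0.2,-2.6,0,0,0,0],[0.2,-2.6,0,0,0,0],[0.2,-2.6,0,0,0,0],[0.2,-2.6,0,0,0,0],[0.2,-2.6,0,0,0,0],[0.2,-2.6,0,0,0,0],[0.2,-2.6,0,0,0,0],[0.2,-2.6,0,0,0,0]]]' && python3 -m handwheel '[[[0.2,-2.6,0,0,0,0],[0.2,-2.6,0,0,0,0],[0.2,-2.6,0,0,0,0],[0,-2.4,0,0,0,0],[0,-1.6,0,0,0,0],[0,-0.8,0,0,0,0],[0,0,0,0,0,0],[0,0,0,0,0,0],[0,0,0,0,0,0],[0,0,0,0,0,0]]]'
python3 - <<'E'
from h import *
o=get_obs();print(o['position'],o['tool_rot'],o['q'].round(1),o['contact_force'])
im=grab('side');save(im,'s3.png',crop=(150,120,350,360),f=2.4)
im=grab('wrist');P=cloud(im).reshape(-1,3)
q=P[(P[:,2]>70)&(P[:,2]<82)&(abs(P[:,0]-487)<90)&(abs(P[:,1]-304)<90)];print(len(q),cv2.minEnclosingCircle(q[:,:2].astype(np.float32)))
E
```

```text
time: 6.08
position: [461.1, -84.4, 184.3]
tool_rot: [180.0, -0.0, -0.1]
contact_force: [-0.1, 0.4, -1.5]
gripper_width: 39.9
finger_force: 50.5
time: 6.92
position: [479.9, 177.7, 182.8]
tool_rot: [180.0, 0.2, 0.0]
contact_force: [0.3, -0.2, -1.9]
gripper_width: 39.8
finger_force: 50.5
time: 7.75
position: [487.2, 300.9, 184.2]
tool_rot: [180.0, 0.0, -0.1]
contact_force: [0.2, 0.3, -1.4]
gripper_width: 39.6
finger_force: 50.6
[487.21616008 300.88971183 184.1548698 ] [ 1.79971199e+02  1.97751034e-02 -7.77897769e-02] [ 24.   26.8  83.7  -0.   69.5 114.1] [ 0.20169357  0.26054384 -1.3533395 ]
11218 ((486.24072265625, 305.1588134765625), 65.15687561035156)
```

View pics/s3.png

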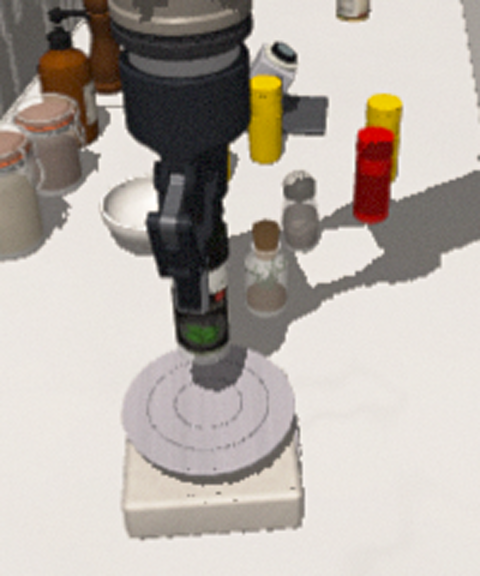

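The jar hangs upright at (200,310) above the pan, whose rings are centred near (208,405). The wrist camera puts the pan centre at (486.4,304.8), so I need +3.5 mm in y before lowering.

```bash
python3 -m handwheel '[[[-0.05,-0.35,0.5,0,0,0],[0,0,1,0,0,0],[0,0,1,0,0,0],[0,0,1,0,0,0],[0,0,0.7,0,0,0],[0,0,0.4,0,0,0],[0,0,0.2,0,0,0],[0,0,0.1,0,0,0],[0,0,0,0,0,0],[0,0,0,0,0,0]]]' && python3 -m handwheel '[[[0,0,0.1,0,0,0],[0,0,0.1,0,0,0],[0,0,0.1,0,0,0],[0,0,0.1,0,0,0],[0,0,0.1,0,0,0],[0,0,0.1,0,0,0],[0,0,0.1,0,0,0],[0,0,0,0,0,0],[0,0,0,0,0,0],[0,0,0,0,0,0]]]'
```

```text
time: 8.68
position: [486.9, 305.6, 135.7]
tool_rot: [-180.0, -0.0, -0.0]
contact_force: [0.6, -0.4, -2.4]
gripper_width: 39.9
finger_force: 50.6
time: 9.52
position: [486.7, 305.4, 128.3]
tool_rot: [180.0, -0.0, -0.0]
contact_force: [0.5, 0.2, -0.2]
gripper_width: 39.7
finger_force: 50.6
```

```bash
Z='x'; python3 -m handwheel '[[[0,0,0.1,0,0,0],[0,0,0.1,0,0,0],[0,0,0.1,0,0,0],[0,0,0,0,0,0],[0,0,0,0,0,0],[0,0,0,0,0,0],[0,0,0,0,0,0],[0,0,0,0,0,0],[0,0,0,0,0,0],[0,0,0,0,0,0]]]' && python3 -m handwheel '[[[0,0,0,0,0,0],[0,0,0,0,0,0],[0,0,0,0,0,0],[0,0,0,0,0,0],[0,0,0,0,0,0],[0,0,0,0,0,0],[0,0,0,0,0,0],[0,0,0,0,0,0],[0,0,0,0,0,0],[0,0,0,0,0,0]]]' 0 && python3 -m handwheel '[[[0,0,0,0,0,0],[0,0,0,0,0,0],[0,0,0,0,0,0],[0,0,0,0,0,0],[0,0,0,0,0,0],[0,0,0,0,0,0],[0,0,0,0,0,0],[0,0,0,0,0,0],[0,0,0,0,0,0],[0,0,0,0,0,0]]]' 0
python3 - <<'E'
from h import *
im=grab('side');save(im,'s4.png',crop=(150,120,350,360),f=2.4)
for n in('side','scene','wrist'):
    P=cloud(grab(n)).reshape(-1,3)
    c=P[(P[:,2]>170)&(P[:,2]<183)&(abs(P[:,0]-487)<24)&(abs(P[:,1]-305)<24)]
    p=P[(P[:,2]>55)&(P[:,2]<85)&(np.hypot(P[:,0]-487,P[:,1]-305)<60)&(np.hypot(P[:,0]-487,P[:,1]-305)>30)]
    print(n,len(c),np.median(c,0) if len(c) else '',np.median(p[:,2]) if len(p) else '')
E
```

```text
time: 10.35
position: [486.7, 305.5, 125.3]
tool_rot: [180.0, -0.0, -0.0]
contact_force: [-0.6, -0.0, -0.1]
gripper_width: 40.1
finger_force: 50.6
time: 11.18
position: [486.7, 305.4, 125.3]
tool_rot: [180.0, -0.0, -0.0]
contact_force: [0.3, 0.3, -0.3]
gripper_width: 85.3
finger_force: 0.0
time: 12.02
position: [486.7, 305.5, 125.3]
tool_rot: [180.0, -0.0, -0.0]
contact_force: [0.3, 0.2, -0.6]
gripper_width: 85.4
finger_force: 0.0
side 98 [473.60707603 304.96184298 174.47212073] 70.09396158035989
scene 202 [481.91109083 306.53326369 174.63365469] 69.66997581079306
wrist 6432 [491.42519493 305.79067095 175.11594052] 69.93093080601724
```

View pics/s4.png

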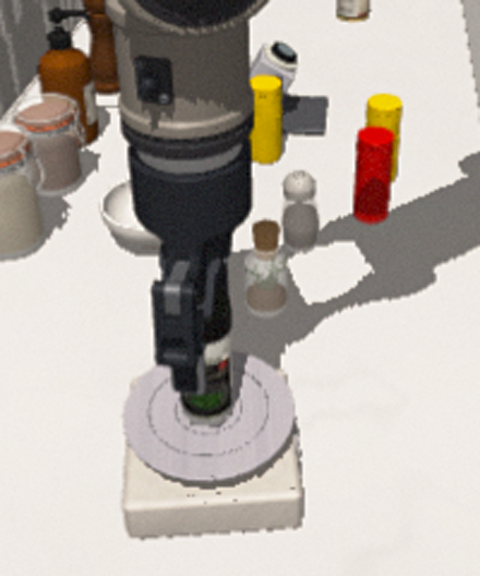

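The jar stands upright at the pan's centre, fingers open and clear. The pan face is at z≈70 (pressed 6 mm, as expected) and the cap top is at 175, so it weighed at rest. I regrasp gently and lift.

```bash
python3 -m handwheel '[[[0,0,0,0,0,0],[0,0,0,0,0,0],[0,0,0,0,0,0],[0,0,0,0,0,0],[0,0,0,0,0,0],[0,0,0,0,0,0],[0,0,0,0,0,0],[0,0,0,0,0,0],[0,0,0,0,0,0],[0,0,0,0,0,0]]]' 255 20 && python3 -m handwheel '[[[0,0,0,0,0,0],[0,0,0,0,0,0],[0,0,0,0,0,0],[0,0,0,0,0,0],[0,0,0,0,0,0],[0,0,-0.2,0,0,0],[0,0,-0.4,0,0,0],[0,0,-0.8,0,0,0],[0,0,-1.6,0,0,0],[0,0,-2,0,0,0]]]' 255 50 && python3 -m handwheel '[[[0,0,-2,0,0,0],[0,0,-2,0,0,0],[0,0,-2,0,0,0],[0,0,-1,0,0,0],[0,0.8,0,0,0,0],[-0.3,1.6,0,0,0,0],[-0.3,2.5,0,0,0,0],[-0.3,2.5,0,0,0,0],[-0.3,2.5,0,0,0,0],[-0.3,2.5,0,0,0,0]]]'
```

```text
time: 13.05
position: [486.7, 305.4, 125.3]
tool_rot: [180.0, -0.0, -0.0]
contact_force: [-0.1, 0.1, 0.0]
gripper_width: 40.4
finger_force: 24.9
time: 13.88
position: [485.8, 305.1, 175.1]
tool_rot: [179.9, 0.2, -0.0]
contact_force: [-0.6, 0.3, -2.0]
gripper_width: 39.9
finger_force: 51.2
time: 14.72
position: [470.5, 179.8, 243.9]
tool_rot: [180.0, 0.1, 0.0]
contact_force: [0.2, -0.2, -2.0]
gripper_width: 39.7
finger_force: 51.2
```

```bash
python3 -m handwheel '[[[-0.3,2.6,0,0,0,0],[-0.3,2.6,0,0,0,0],[-0.3,2.6,0,0,0,0],[-0.3,2.6,0,0,0,0],[-0.3,2.6,0,0,0,0],[-0.3,2.6,0,0,0,0],[-0.3,2.6,0,0,0,0],[-0.3,2.6,0,0,0,0],[-0.3,2.6,0,0,0,0],[-0.3,2.6,0,0,0,0]]]' && python3 -m handwheel '[[[-0.3,2.6,0,0,0,0],[-0.3,2.6,0,0,0,0],[-0.3,2.6,0,0,0,0],[-0.3,2.6,0,0,0,0],[-0.3,2.6,0,0,0,0],[-0.3,2.4,0,0,0,0],[-0.3,2,0,0,0,0],[0,1,0,0,0,0],[0,0.5,0,0,0,0],[0,0,0,0,0,0]]]' && python3 -m handwheel '[[[0,0,0,0,0,-2],[0,0,0,0,3,0],[0,0,0,0,5,0],[0,0,0,0,5,0],[0,0,0,0,5,0],[0,0,0,0,5,0],[0,0,0,0,4,0],[0,0,0,0,3,0],[0,0,0,0,0,0],[0,0,0,0,0,0]]]' && cat > chk.py <<'E'
from h import *
o=get_obs();T=T_tool(o);L=np.array([494.4,-284.1,100]);y=np.radians(2)
z=np.array([-.5*np.cos(y),-.5*np.sin(y),.866]);X=np.array([np.cos(y)*.866,np.sin(y)*.866,.5]);Y=np.cross(z,X)
d=55.0;b=T[:3,3]+d*T[:3,2];r=b-L
print('q',o['q'].round(1),'base',b.round(1),'lens frame',(r@X).round(1),(r@Y).round(1),(r@z).round(1),'ang',np.degrees(np.arccos(-T[:3,2]@z)).round(2))
print('shift needed, tool cm',(T[:3,:3].T@(L+100*z-b)/10).round(2),'F',o['finger_force'])
E
python3 chk.py
```

```text
time: 15.55
position: [440.3, -79.9, 244.2]
tool_rot: [-180.0, 0.1, -0.0]
contact_force: [0.5, -0.4, -0.8]
gripper_width: 39.3
finger_force: 51.2
time: 16.38
position: [420.2, -267.8, 244.5]
tool_rot: [-179.9, 0.1, -0.1]
contact_force: [-0.2, 0.2, -1.8]
gripper_width: 39.8
finger_force: 51.2
time: 17.22
position: [420.2, -266.6, 245.1]
tool_rot: [-179.9, -29.9, 2.0]
contact_force: [-0.5, -0.7, -1.2]
gripper_width: 40.1
finger_force: 51.4
q [-57.5   5.9 110.4  32.8  52.4  12.7] base [ 447.6 -265.7  197.4] lens frame 8.8 20.1 107.4 ang 0.39
shift needed, tool cm [-0.88  2.01  0.74] F 51.39779807534069
```

```bash
python3 -m handwheel '[[[-0.1,0.3,0.1,0,0,0],[-0.2,0.4,0.2,0,0,0],[-0.2,0.4,0.2,0,0,0],[-0.2,0.4,0.1,0,0,0],[-0.1,0.3,0.1,0,0,0],[-0.1,0.2,0,0,0,0],[0,0,0,0,0,0],[0,0,0,0,0,0],[0,0,0,0,0,0],[0,0,0,0,0,0]]]'; python3 chk.py; python3 - <<'E'
from h import *
o=get_obs();T=T_tool(o)
a=grab('scene');b=grab('side')
def fit(im):
    P=cloud(im).reshape(-1,3);q=(P-T[:3,3])@T[:3,:3]   # tool coords
    k=(abs(q[:,0])<26)&(abs(q[:,1])<26)&(q[:,2]>8)&(q[:,2]<70)
    q=q[k];print(len(q),'tool-frame min',np.percentile(q,1,0).round(1),'max',np.percentile(q,99,0).round(1))
    for lo,hi in((10,25),(25,40),(40,56)):
        s=q[(q[:,2]>lo)&(q[:,2]<hi)]
        if len(s)>20:
            from scipy.optimize import least_squares
            f=least_squares(lambda c:np.hypot(s[:,0]-c[0],s[:,1]-c[1])-20.5,[0,0],loss='soft_l1').x;print(lo,hi,len(s),f.round(1))
fit(a);fit(b)
A=cv2.resize(a['color'][70:230,240:400,::-1],None,fx=2.4,fy=2.4,interpolation=cv2.INTER_CUBIC)
B=cv2.resize(b['color'][70:230,190:350,::-1],None,fx=2.4,fy=2.4,interpolation=cv2.INTER_CUBIC)
cv2.imwrite('pics/fin.png',np.hstack([A,B]))
E
```

```text
time: 18.05
position: [417.0, -287.6, 234.8]
tool_rot: [180.0, -30.0, 2.0]
contact_force: [-0.2, 0.8, -1.9]
gripper_width: 39.4
finger_force: 51.4
q [-59.6   8.  109.8  33.9  52.1   9.6] base [ 444.5 -286.7  187.2] lens frame 0.4 -0.8 100.5 ang 0.38
shift needed, tool cm [-0.04 -0.08  0.05] F 51.39731508214027
226 tool-frame min [-18.7 -24.1   8.4] max [19.9  1.3 55.7]
10 25 72 [ 1.3 -0.9]
25 40 73 [ 0.9 -0.3]
40 56 67 [1.  0.2]
215 tool-frame min [-18.9 -21.8   9.1] max [20.  -0.1 54.6]
10 25 72 [-0.4  1.1]
25 40 69 [-0.4  1. ]
40 56 67 [-0.4  2.8]
```

View pics/fin.png

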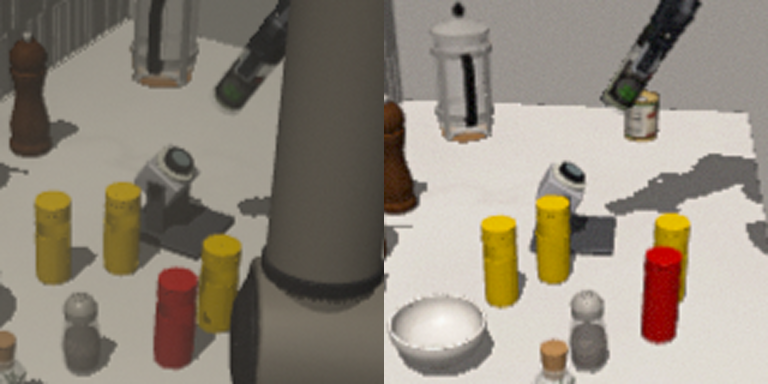

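The jar (scene (235,90), side (625,85)) is held in line with the lens (180,160), its base facing the lens and its cap in the gripper. The depth images put it in the tool frame within 1–3 mm of the axis, with the base at about 55 mm, and the bystanders haven't moved. I check that it is still, then hand in.

```bash
python3 -m handwheel '[[[0,0,0,0,0,0],[0,0,0,0,0,0],[0,0,0,0,0,0],[0,0,0,0,0,0],[0,0,0,0,0,0],[0,0,0,0,0,0],[0,0,0,0,0,0],[0,0,0,0,0,0],[0,0,0,0,0,0],[0,0,0,0,0,0]]]' && python3 chk.py && python3 -c "
from workcell import bot
print(bot.finish_job())"
```

```text
time: 18.98
position: [417.1, -287.7, 234.8]
tool_rot: [180.0, -30.0, 2.0]
contact_force: [0.3, 0.3, -1.8]
gripper_width: 39.7
finger_force: 51.4
q [-59.6   8.  109.8  33.9  52.1   9.6] base [ 444.5 -286.7  187.1] lens frame 0.3 -0.9 100.4 ang 0.38
shift needed, tool cm [-0.03 -0.09  0.04] F 51.397146563977
the job is handed in; nothing more can be done
None
```

I weighed the jar on the pan, which came to rest pressed down about 6 mm, then handed the job in at about 19 s with the jar held still, its base about 100 mm in front of the reader lens and within a few mm of the lens axis; no verdict came back.

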